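Fetch the boxed-in instrument case for wrapping and put the jars back

ROBOT

A 6-joint arm with a two-finger parallel gripper is mounted at the origin on the work surface. World frame = base frame: x ahead of the robot, y to its left, z up, the work surface at z = 0. Lengths are in mm, angles in rad, forces in N, time in s.
With the tool pointing down it reaches from about 300 to 775 mm from the base axis. Payload 14.6 kg.
Tool frame: the origin (TCP) lies midway between the tips of the shut fingers; the grasp point (between the pads) lies behind it (manip.grip_depth is the z of the grasp point in the tool frame, in mm); z points along the fingers, y is the line along which they close (so a half turn about z gives the same grasp; the last joint's range is limited). The gripper opens to 94 mm and grips with 3 to 60 N. Pads are 16 mm wide; open, the fingers measure 119 mm over their backs; the gripper's body (75 mm by 177 mm) begins 78 mm behind the grasp point.
Start: joints at [-1.379, 0.3, 1.521, -0, 1.321, -0.067], TCP at [140.75, -531.675, 205.446] pointing down, gripper open.
Joint ranges: [-3.03, 3.03], [-0.79, 2.21], [0.23, 2.52], [-1.04, 4.18], [0, 3.07], [-2.55, 2.55]. Speed limits (rad/s): [2.22, 2.22, 2.57, 3.14, 3.14, 3.14].

INTERFACE

Orientations are given as [roll, pitch, yaw] about the fixed x, y, z axes, in that order (R = Rz(yaw) Ry(pitch) Rx(roll)).
In Python, from cell import manip gives the robot as it stands.
- The arm moves only by the shell command python3 nudge.py 'ROWS' [OPENING] [FORCE]. ROWS is a JSON object whose key "increments" holds a list of rows, 1 to 5 of them, each of 6 numbers: dx, dy, dz in mm, then a rotation vector rx, ry, rz in rad; each row is the pose to reach, as a shift and turn from the pose commanded when the command began, along the tool's axes at that moment; what a row does not reach only later rows make up. A row lasts 1/10 s, in which the tool goes at most 50 mm and 0.15 rad, less where a joint would pass 70% of its speed; a pose out of reach is approached as far as the arm can. OPENING is the finger opening in mm, set as the command begins (- or left out keeps the last). The fingers move at their own pace and stop on an object; FORCE is the grip in N (left out, the last holds). Time passes only in rows, so rows that do not move let the fingers close. It prints the time, the measured TCP pose, the force, the opening and the grip force at its end. Input that does not fit is refused with a message, and nothing moves.
- manip.read_state(): the state, without advancing time (a new reading comes with each control period).
- manip.camera(name): name is "scene" or "side" or "wrist"; returns (picture, depth): 384x512x3 uint8, red, green, blue; 384x512 float32, mm along the optical axis (not along the pixel's ray), 0 where there is no reading.
- manip.camera_info(name): a dict with "K" (3x3 intrinsics, pixels), "rvec" (rotation vector, rad) and "tvec" (3), from world to camera coordinates, as OpenCV has them; the wrist camera has in their place "mount" (4x4, takes a point from camera to tool coordinates, whose origin is the TCP and whose axes are the flange's). Camera axes: x right, y down, z forward; pixel columns grow to the right and rows downward; lengths in mm; the calibration is good to about 2 mm. A picture is of the moment at which its call begins: read the wrist's pose just before it. camera_info takes no time and is no camera call.
- manip.sign_off(): hands the job in; it is judged then, once.
The state is a dict: "clock": time; "joints": joint angles; "qd": joint speeds; "effort": joint torques, N m; "eef_pos": TCP position; "eef_rot": TCP orientation; "wrist_force": force on the tool from outside, world axes, zero at the start; "moment": the same for the moment, N m; "finger_gap": finger opening in mm; "finger_force": force on a finger pad.
Only numpy, scipy, OpenCV 4.12 (cv2) and the standard library are available. Lean on these libraries where they do the work, as an engineer would, in place of code of your own. Each camera call takes 0.05 s, during which the arm holds its last target. There are 200 camera calls.

TASK

Stand all three lidded jars from the blue tray upright on the black side mat, then lay the steel instrument case flat on the middle of the pale-blue wrapping sheet, inside its printed rectangle. Only then put every jar back upright in the tray, each squarely on the spot of its lid's colour.

Things in the scene. Friction and masses are not known exactly. Their poses are not given: they have to be found in the camera images.
- jar_red: Loose screw-lid jar, upright white cylinder with a red lid and red stripe: 50 mm in diameter over its whole height (lid included), 110 mm tall, about 150 g. Origin: centre of its underside, z up. At the start it stands in the blue tray on the red spot; grip it from above near the lid.
- jar_yellow: Loose screw-lid jar, upright white cylinder with a yellow lid and yellow stripe: 50 mm in diameter over its whole height (lid included), 110 mm tall, about 150 g. Origin: centre of its underside, z up. At the start it stands in the blue tray on the yellow spot; grip it from above near the lid.
- jar_green: Loose screw-lid jar, upright white cylinder with a green lid and green stripe: 50 mm in diameter over its whole height (lid included), 110 mm tall, about 150 g. Origin: centre of its underside, z up. At the start it stands in the blue tray on the green spot; grip it from above near the lid.
- case: Loose closed stainless-steel instrument case, a flat box 44 mm (its x) by 130 mm (its y) by 30 mm high (its z), perforated top, about 250 g. Origin: centre of its underside. It starts in the blue tray, boxed in by two jars before it and one behind, 6 to 16 mm clear, so no gripper can get down to it; grip it from above across the 44 mm.
- spot_red: Flat round red spot, 72 mm in diameter, painted on the tray's floor (no height to speak of): the home of the red-lidded jar. Origin: its centre, at the level of the tray's floor. Two spots lie side by side 90 mm apart on the tray's robot side, the third 116 mm behind them; which colour is where varies.
- spot_yellow: Flat round yellow spot, 72 mm in diameter, painted on the tray's floor (no height to speak of): the home of the yellow-lidded jar. Origin: its centre, at the level of the tray's floor. Two spots lie side by side 90 mm apart on the tray's robot side, the third 116 mm behind them; which colour is where varies.
- spot_green: Flat round green spot, 72 mm in diameter, painted on the tray's floor (no height to speak of): the home of the green-lidded jar. Origin: its centre, at the level of the tray's floor. Two spots lie side by side 90 mm apart on the tray's robot side, the third 116 mm behind them; which colour is where varies.
- tray: Fixed shallow blue tray, 200 x 200 mm outside, 18 mm high, walls and floor 4 mm thick. Origin: centre of its underside, on the bench; z up, x away from the robot when the tray stands square. A small loose steel cup (36 mm wide, 30 mm high) stands in one of its corners on the far side, clear of all the spots.
- mat: Side area: fixed square black rubber mat, 200 x 200 mm, 3 mm thick, on one side of the tray (left or right varies). Origin: centre of its underside; x and y along its edges, z up. It has room for the three jars side by side.
- sheet: Fixed pale-blue wrapping sheet, 170 mm (its x) by 200 mm (its y), 2 mm thick, on the other side of the tray, with a darker blue printed rectangle 60 x 146 mm (long way along its y) at its centre, slightly larger than the case. Origin: centre of its underside.

How it is judged:
By the outcome, as a careful person would: the job done as asked, in the order asked, and still so for the second after the job is handed in, with the robot touching nothing.
It also fails if it takes over 144 s, if anything falls off the work surface, if the arm or the gripper's body presses on something with over 40 N, if the wrist force passes 120 N, or if a joint passes its speed limit or range.

## Working session

There is one attempt and no reset: what is moved stays moved. The work goes in short steps, Python scripts to look and compute and a shell command to move; the robot and the scene stay as the last step left them, time stands still between calls to the robot, and variables do not carry over. Pictures are saved under pics/ and viewed, at most 14 in all, crops included, and the job is handed in when it is done.

```bash
ls; mkdir -p pics
python3 - <<'E'
from cell import manip
import cv2,numpy as np
print(manip.read_state(), manip.grip_depth)
ims=[]
for n in("scene","side"):
    p,d=manip.camera(n); np.savez(f"pics/{n}0.npz",p=p,d=d)
    cv2.imwrite(f"pics/{n}0.png",p[:,:,::-1]); print(n,manip.camera_info(n))
print(manip.camera_info("wrist"))
E
```

```text
cell.py
nudge.py
pics
{'clock': 0.0, 'joints': array([-1.37860755e+00,  3.00444143e-01,  1.52157499e+00, -2.05280517e-05,
        1.32071749e+00, -6.65867396e-02]), 'qd': array([ 0.00037741,  0.0021439 , -0.00016192,  0.00174457,  0.00290967,
        0.00123266]), 'effort': array([ 1.64841826e-03, -5.31810236e+01, -3.52738953e+01,  7.09558278e-02,
        2.43069429e-02, -8.50097626e-05]), 'eef_pos': array([ 140.69158704, -531.42654221,  204.90370023]), 'eef_rot': array([-3.14044990e+00, -5.62771068e-05,  2.58780573e-01]), 'wrist_force': array([ 0.08424721,  0.05678607, -1.00424147]), 'moment': array([-0.04662733, -0.04920238,  0.02525332]), 'finger_force': 0.0, 'finger_gap': 93.94042737276662} -18.8
scene {'K': array([[418.53780128,   0.        , 263.51608712],
       [  0.        , 418.53780128, 194.3929323 ],
       [  0.        ,   0.        ,   1.        ]]), 'rvec': array([ 1.33618629,  2.15979899, -0.97358034]), 'tvec': array([ 243.31080801, -317.34788592, 1299.64821696])}
side {'K': array([[381.33321394,   0.        , 258.67986592],
       [  0.        , 381.33321394, 186.50219225],
       [  0.        ,   0.        ,   1.        ]]), 'rvec': array([ 2.31056374, -0.33677839,  0.1518975 ]), 'tvec': array([-504.54422415,  125.12045718,  856.52906146])}
{'K': array([[271.08789519,   0.        , 254.65827992],
       [  0.        , 271.08789519, 187.73710976],
       [  0.        ,   0.        ,   1.        ]]), 'mount': array([[ 4.98103115e-04, -9.63524570e-01, -2.67619423e-01,
         7.79806976e+01],
       [ 9.99999401e-01,  7.40644719e-04, -8.05347253e-04,
         1.21612241e-01],
       [ 9.74182778e-04, -2.67618862e-01,  9.63524362e-01,
        -1.79657142e+02],
       [ 0.00000000e+00,  0.00000000e+00,  0.00000000e+00,
         1.00000000e+00]])}
```
View pics/scene0.png

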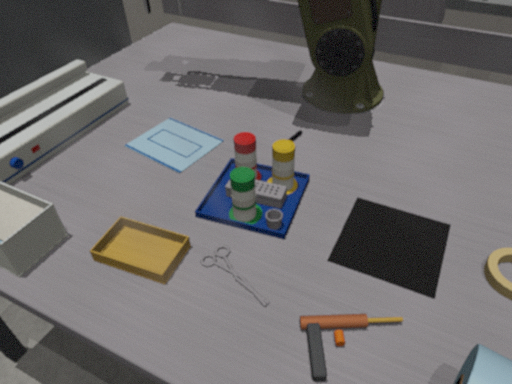

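View pics/side0.png

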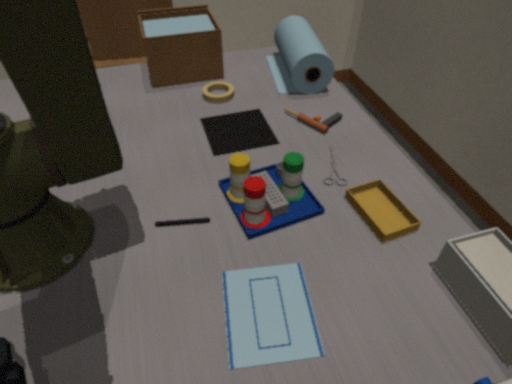

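The scene view shows the tray with red (245,140), yellow (283,148) and green (243,177) lids and the case at (265,190). The mat is at (390,243) on the robot's left, and the sheet at (175,143) on its right. The side view agrees: lids at (254,187), (239,160) and (293,160), sheet at (270,313), mat at (238,131).

Create h.py:
```python
import numpy as np,cv2
from scipy.spatial.transform import Rotation as R
from cell import manip
def grab(n):
    """picture, world xyz map (depth-based)"""
    i=manip.camera_info(n); s=manip.read_state(); p,d=manip.camera(n)
    v,u=np.mgrid[:384,:512]; K=i["K"]
    c=np.stack([(u-K[0,2])/K[0,0]*d,(v-K[1,2])/K[1,1]*d,d],-1)
    if n=="wrist":
        m=i["mount"]; t=c@m[:3,:3].T+m[:3,3]
        w=t@R.from_euler("xyz",s["eef_rot"]).as_matrix().T+s["eef_pos"]
    else:
        A=cv2.Rodrigues(i["rvec"])[0]; w=(c-i["tvec"])@A
    w[d<=0]=np.nan
    return p,w
def mask(p,col):
    h=cv2.cvtColor(p,cv2.COLOR_RGB2HSV).astype(int);H,S,V=h[...,0],h[...,1],h[...,2]
    return {"red":((H<6)|(H>174))&(S>150)&(V>80),"yellow":(H>18)&(H<32)&(S>150)&(V>80),
      "green":(H>50)&(H<80)&(S>130)&(V>50),"blue":(H>108)&(H<125)&(S>180),
      "black":(V<45),"pale":(H>90)&(H<112)&(S>40)&(V>100)}[col]
def near(w,x,y,r): return np.hypot(w[...,0]-x,w[...,1]-y)<r
def top(w,m,tol=5):
    """min enclosing circle of the highest level of a mask"""
    z=w[...,2][m]; zt=np.nanpercentile(z,95); q=w[m&(abs(w[...,2]-zt)<tol)]
    (c,r)=cv2.minEnclosingCircle(q[:,:2].astype(np.float32)); return np.r_[c,np.median(q[:,2]),r,len(q)]
def rect(w,m,zlo,zhi):
    q=w[m&(w[...,2]>zlo)&(w[...,2]<zhi)]
    r=cv2.minAreaRect(q[:,:2].astype(np.float32)); return r,np.median(q[:,2]),len(q)
def goal(x,y,z,yaw):
    """shift in tool axes from current pose to TCP pose (down)"""
    s=manip.read_state(); A=R.from_euler("xyz",s["eef_rot"]).as_matrix()
    B=R.from_euler("xyz",[np.pi,0,yaw]).as_matrix()
    print("go",np.round(A.T@(np.array([x,y,z])-s["eef_pos"]),1),np.round(R.from_matrix(A.T@B).as_rotvec(),3),"now",s["eef_pos"].round(1),s["eef_rot"].round(3),s["clock"])
```

Run:
```python
from h import *
np.set_printoptions(precision=1,suppress=True)
for n in("scene","side"):
    p,w=grab(n); ok=np.isfinite(w[...,0])&(w[...,0]>200)&(w[...,0]<800)&(abs(w[...,1])<500)
    b=ok&mask(p,"blue")&(w[...,2]<40)&(w[...,2]>-10)
    k,l,st,_=cv2.connectedComponentsWithStats(b.astype(np.uint8));j=1+st[1:,4].argmax()
    # tray
    print(n,"tray",rect(w,l==j,8,30)); t=np.nanmedian(w[l==j],0);print(t)
    for c in("red","yellow","green"):
        m=mask(p,c)&near(w,t[0],t[1],150)
        print(c,top(w,m&(w[...,2]>80)))
        f=w[m&(w[...,2]<15)]; print("  spot",len(f),np.median(f,0) if len(f) else "")
    for c in("black","pale"):
        b=ok&mask(p,c)&(w[...,2]<12)&(w[...,2]>-10)&(w[...,1]*(1 if c=="black" else -1)>-1e9)
        b=cv2.morphologyEx(b.astype(np.uint8),cv2.MORPH_CLOSE,np.ones((3,3)))
        k,l,st,_=cv2.connectedComponentsWithStats(b);j=1+st[1:,4].argmax()
        print(c,rect(w,l==j,-20,20))
    g=near(w,t[0],t[1],75)&(w[...,2]>29)&(w[...,2]<42)
    h=cv2.cvtColor(p,cv2.COLOR_RGB2HSV); g&=h[...,1]<90
    print("case",rect(w,g,29,42))
```

```text
scene tray (((550.0311279296875, 75.6672134399414), (71.53665924072266, 212.1488037109375), 77.9159927368164), np.float64(16.564856412402808), 185)
[564.3  64.8   4.5]
red [500.3 -63.5 114.1  22.7 134. ]
  spot 13 [483.2 -42.8   4.6]
yellow [485.9  22.5 113.9  24.6 239. ]
  spot 51 [486.7  46.3   4.4]
green [609.7 -10.3 114.1  24.8 309. ]
  spot 110 [607.5  13.6   4.5]
black (((548.5248413085938, 289.878662109375), (196.17803955078125, 196.42428588867188), 0.5654215216636658), np.float64(2.6775203565852888), 7211)
pale (((451.4101867675781, -309.7420654296875), (208.1539306640625, 178.27804565429688), 81.28543090820312), np.float64(1.7383326873455083), 2810)
case (((567.98974609375, 29.052881240844727), (134.99557495117188, 69.41426086425781), 16.05928611755371), np.float64(33.526166320275124), 542)
side tray (((572.1340942382812, -109.4026107788086), (199.1806640625, 61.515384674072266), 26.510995864868164), np.float64(15.144886564273785), 193)
[596.9 -88.6   4.5]
red [493.6 -70.2 113.8  24.6 269. ]
  spot 177 [502.2 -85.6   4.5]
yellow [490.4  11.8 113.7  19.9  72. ]
  spot 14 [477.8  -8.6   4.8]
green [606.1 -14.7 114.2  23.  192. ]
  spot 55 [619.  -34.1   4.7]
black (((546.3382568359375, 286.51885986328125), (192.8931121826172, 197.09634399414062), 0.5174229741096497), np.float64(2.564493623810951), 2267)
pale (((454.04571533203125, -307.887451171875), (200.2174072265625, 169.42539978027344), 81.00080108642578), np.float64(1.7742801336446123), 4545)
case (((572.8812866210938, -44.228538513183594), (106.6214370727539, 50.82728958129883), 43.62648010253906), np.float64(33.64539521772218), 343)
```

```bash
python3 nudge.py '{"increments": [[40,-20,-10,0,0,-0.13],[80,-40,-20,0,0,-0.27],[120,-60,-30,0,0,-0.4],[160,-80,-40,0,0,-0.53],[200,-100,-50,0,0,-0.66]]}' 94; python3 -c "
from h import *
goal(450,-250,300,np.pi/2)"
```

```text
clock: 0.7
eef_pos: [309.5, -382.4, 255.9]
eef_rot: [3.141, 0.0, 0.924]
wrist_force: [0.5, -1.1, -0.2]
finger_gap: 93.8
finger_force: 0.0
go [190.3  32.3 -44.1] [ 0.     0.    -0.647] now [ 309.5 -382.4  255.9] [3.141 0.    0.924] 0.7
```

```bash
python3 nudge.py '{"increments": [[38,6,-9,0,0,-0.13],[76,12,-18,0,0,-0.26],[114,20,-27,0,0,-0.39],[152,26,-36,0,0,-0.52],[190,32,-44,0,0,-0.647]]}'; python3 nudge.py '{"increments": [[0,0,0,0,0,0],[0,0,0,0,0,0]]}'; python3 -c "
from h import *
p,w=grab('wrist');np.savez('pics/w1.npz',p=p,w=w);cv2.imwrite('pics/w1.png',p[:,:,::-1])
goal(550,40,300,np.pi/2)"
```

```text
clock: 1.2
eef_pos: [450.2, -250.9, 299.9]
eef_rot: [3.141, 0.0, 1.571]
wrist_force: [0.5, 0.4, -1.2]
finger_gap: 94.3
finger_force: 0.0
clock: 1.4
eef_pos: [449.4, -251.8, 299.2]
eef_rot: [-3.141, -0.0, 1.566]
wrist_force: [-0.4, -0.0, 0.1]
finger_gap: 94.2
finger_force: 0.0
go [293.   99.3  -0.9] [-0.001 -0.    -0.006] now [ 448.9 -252.4  299. ] [-3.141 -0.     1.565] 1.45
```

View pics/w1.png

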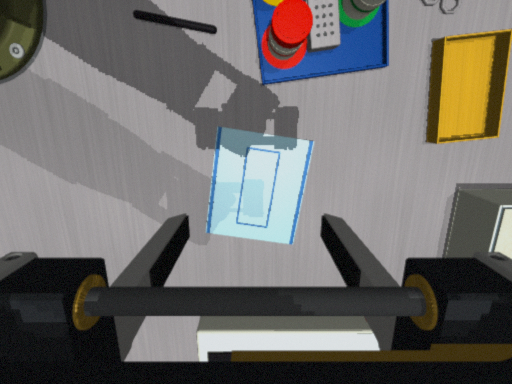

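The wrist view shows the sheet centred near (260,186) with its printed rectangle, and the tray above it at (320,40).

```bash
python3 nudge.py '{"increments": [[49,10,0,0,0,0],[97,20,0,0,0,0],[145,30,0,0,0,0],[193,50,0,0,0,0],[241,70,0,0,0,-0.005]]}'; python3 nudge.py '{"increments": [[26,15,0,0,0,0],[52,30,0,0,0,0],[52,30,0,0,0,0],[52,30,0,0,0,0]]}'
python3 - <<'E'
from h import *
np.set_printoptions(precision=1,suppress=True)
p,w=grab('wrist');np.savez('pics/w2.npz',p=p,w=w);cv2.imwrite('pics/w2.png',p[:,:,::-1])
print(manip.read_state()["eef_pos"])
z=np.load('pics/w1.npz')
for n,p,w in(("w1",z['p'],z['w']),("w2",p,w)):
    b=mask(p,"blue")&(w[...,2]<40)&near(w,552,-22,160); print(n,"tray",rect(w,b,9,30),rect(w,b,-10,30))
    for c in("red","yellow","green"):
        m=mask(p,c)&near(w,552,-22,150); 
        if (m&(w[...,2]>80)).sum()>50: print(c,top(w,m&(w[...,2]>80)),"spot",top(w,m&(w[...,2]<15)))
    b=mask(p,"pale")&near(w,452,-309,145)&(abs(w[...,2])<15)
    if b.sum()>100:print("sheet",rect(w,b,-10,15))
E
```

```text
clock: 1.95
eef_pos: [518.8, -14.6, 299.6]
eef_rot: [3.141, 0.0, 1.568]
wrist_force: [0.3, -0.8, 0.5]
finger_gap: 94.0
finger_force: 0.0
clock: 2.35
eef_pos: [548.7, 35.9, 299.0]
eef_rot: [-3.141, 0.0, 1.57]
wrist_force: [0.2, -0.1, -0.0]
finger_gap: 94.1
finger_force: 0.0
[548.5  35.5 299.2]
w1 tray (((552.427490234375, -59.02783966064453), (197.96466064453125, 115.45999145507812), 7.300343990325928), np.float64(17.80751824465335), 471) (((552.066650390625, -56.21107482910156), (197.96466064453125, 121.13956451416016), 7.300343990325928), np.float64(4.518804828061661), 2439)
red [ 494.8  -68.5  114.7   24.9 1447. ] spot [496.5 -69.8   5.2  35.7 578. ]
sheet (((452.98748779296875, -308.10943603515625), (202.35757446289062, 170.7289581298828), 81.35615539550781), np.float64(2.3034026469423736), 6128)
w2 tray (((547.877197265625, -16.029754638671875), (196.1875, 197.2082977294922), 7.399740219116211), np.float64(17.46669541329885), 413) (((547.877197265625, -16.029754638671875), (196.1875, 197.2082977294922), 7.399740219116211), np.float64(4.542143802290013), 1949)
red [494.7 -67.2 114.6  24.8 804. ] spot [496.4 -69.2   5.1  35.4 324. ]
yellow [549.3  60.8 416.7  49.6 482. ] spot [485.2   9.7   5.   45.6 386. ]
green [607.1 -10.6 114.5  24.6 889. ] spot [615.7 -24.8   5.   53.5 409. ]
sheet (((452.9217224121094, -308.1771545410156), (206.17909240722656, 172.01626586914062), 81.16864013671875), np.float64(2.168841616409736), 3858)
```

View pics/w2.png

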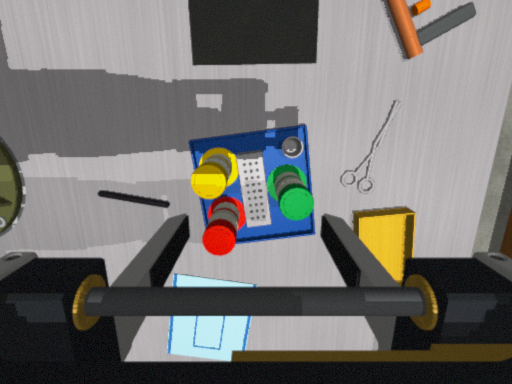

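The wrist view shows lids at red (219,237), yellow (209,181) and green (296,204), with the case between them at (254,190) and the cup at (291,147). The mat is at the top.

Run:
```python
from h import *
np.set_printoptions(precision=1,suppress=True)
z=np.load('pics/w2.npz');p,w=z['p'],z['w']
m=mask(p,"yellow")&near(w,488,20,60)&(w[...,2]<150); print("y",top(w,m&(w[...,2]>80)))
h=cv2.cvtColor(p,cv2.COLOR_RGB2HSV)
g=near(w,548,-20,75)&(h[...,1]<90); print("case",rect(w,g,31,38))
b=mask(p,"black")&near(w,548,288,150)&(w[...,2]<10); print("mat",rect(w,b,-5,10))
goal(487,19,150,np.pi/2)
```

```text
y [483.6  21.7 114.7  24.7 956. ]
case (((541.9324951171875, -11.976219177246094), (129.62091064453125, 111.91612243652344), 65.60868835449219), np.float64(34.26023937368109), 1923)
mat (((546.70849609375, 235.61068725585938), (89.85140228271484, 196.1842041015625), 89.89672088623047), np.float64(3.428218824909777), 7483)
go [-16.5 -61.4 149.3] [-0.  0. -0.] now [548.5  35.5 299.2] [-3.1  0.   1.6] 2.4
```

```bash
python3 nudge.py '{"increments": [[-7,-30,25,0,0,0],[-14.5,-63,50,0,0,0],[-14.5,-63,98,0,0,0],[-14.5,-63,140,0,0,0],[-14.5,-63,140,0,0,0]]}'; python3 nudge.py '{"increments": [[0,0,35,0,0,0],[0,0,65,0,0,0],[0,0,84,0,0,0],[0,0,84,0,0,0]]}'; python3 nudge.py '{"increments": [[0,0,0,0,0,0],[0,0,0,0,0,0],[0,0,0,0,0,0],[0,0,0,0,0,0],[0,0,0,0,0,0]]}' 40 25
```

```text
clock: 2.9
eef_pos: [483.1, 21.0, 155.6]
eef_rot: [-3.134, -0.0, 1.568]
wrist_force: [0.6, 0.2, 0.6]
finger_gap: 94.0
finger_force: 0.0
clock: 3.3
eef_pos: [485.6, 21.5, 75.4]
eef_rot: [-3.14, 0.0, 1.57]
wrist_force: [0.1, 0.1, 0.1]
finger_gap: 94.0
finger_force: 0.0
clock: 3.8
eef_pos: [486.1, 22.3, 75.9]
eef_rot: [3.141, 0.0, 1.571]
wrist_force: [0.1, 0.2, -0.3]
finger_gap: 57.4
finger_force: 0.0
```

```bash
python3 nudge.py '{"increments": [[0,0,0,0,0,0],[0,0,0,0,0,0],[0,0,0,0,0,0],[0,0,0,0,0,0]]}'; python3 nudge.py '{"increments": [[0,0,-25,0,0,0],[0,0,-65,0,0,0],[0,0,-105,0,0,0],[0,0,-140,0,0,0],[0,0,-145,0,0,0]]}'; python3 -c "
from h import *
goal(547,352,75,np.pi/2)"
```

```text
clock: 4.2
eef_pos: [485.9, 22.3, 75.5]
eef_rot: [3.142, -0.0, 1.571]
wrist_force: [-0.0, 0.4, 2.0]
finger_gap: 50.0
finger_force: 24.9
clock: 4.7
eef_pos: [487.1, 22.2, 224.3]
eef_rot: [3.136, 0.0, 1.571]
wrist_force: [0.5, -0.5, -0.8]
finger_gap: 50.0
finger_force: 24.8
go [329.8  59.  149.6] [0.006 0.    0.   ] now [487.1  22.2 224.3] [3.136 0.    1.571] 4.7
```

```bash
python3 nudge.py '{"increments": [[20,5,0,0,0,0],[60,12,0,0,0,0],[105,20,0,0,0,0],[150,28,0,0,0,0],[195,36,0,0,0,0]]}'; python3 nudge.py '{"increments": [[40,8,0,0,0,0],[80,16,0,0,0,0],[115,22,0,0,0,0],[133,24,0,0,0,0],[133,24,0,0,0,0]]}';  python3 nudge.py '{"increments": [[0,0,0,0,0,0],[0,0,40,0,0,0],[0,0,80,0,0,0],[0,0,110,0,0,0],[0,0,125,0,0,0]]}'; python3 -c "
from h import *
goal(547,352,75,np.pi/2)"
```

```text
clock: 5.2
eef_pos: [521.6, 219.0, 219.1]
eef_rot: [-3.14, 0.001, 1.571]
wrist_force: [1.2, 0.2, -0.3]
finger_gap: 49.9
finger_force: 24.8
clock: 5.7
eef_pos: [545.2, 352.2, 218.1]
eef_rot: [-3.139, 0.001, 1.573]
wrist_force: [-0.2, -0.1, -1.1]
finger_gap: 49.9
finger_force: 24.8
clock: 6.2
eef_pos: [545.0, 348.5, 92.4]
eef_rot: [-3.138, 0.002, 1.57]
wrist_force: [-0.8, -0.4, -0.4]
finger_gap: 50.2
finger_force: 24.8
go [ 3.5  2.1 17.4] [-0.003  0.002 -0.001] now [545.  348.5  92.4] [-3.138e+00  2.000e-03  1.570e+00] 6.2
```

```bash
python3 nudge.py '{"increments": [[0,0,6,0,0,0],[0,0,13,0,0,0],[0,0,18,0,0,0],[0,0,18,0,0,0],[0,0,18,0,0,0]]}';python3 nudge.py '{"increments": [[0,0,0,0,0,0],[0,0,0,0,0,0],[0,0,0,0,0,0],[0,0,0,0,0,0],[0,0,0,0,0,0]]}' 80;  python3 -c "
from h import *
goal(496.5,-67.5,225,np.pi/2)"
```

```text
clock: 6.7
eef_pos: [546.1, 350.4, 78.2]
eef_rot: [3.141, -0.001, 1.571]
wrist_force: [1.0, 0.8, -1.1]
finger_gap: 50.0
finger_force: 24.8
clock: 7.2
eef_pos: [545.9, 350.3, 77.5]
eef_rot: [3.142, -0.0, 1.571]
wrist_force: [0.3, 0.0, -0.1]
finger_gap: 79.4
finger_force: 0.0
go [-417.8  -49.4 -147.5] [ 0. -0. -0.] now [545.9 350.3  77.5] [ 3.142 -0.     1.571] 7.2
```

```bash
python3 nudge.py '{"increments": [[0,0,-30,0,0,0],[0,0,-75,0,0,0],[0,0,-120,0,0,0],[0,0,-150,0,0,0],[-45,-5,-155,0,0,0]]}'; python3 nudge.py '{"increments": [[-49,-5,0,0,0,0],[-97,-10,0,0,0,0],[-145,-15,0,0,0,0],[-193,-20,0,0,0,0],[-241,-25,0,0,0,0]]}'; python3 nudge.py '{"increments": [[-49,-5,0,0,0,0],[-97,-12,0,0,0,0],[-132,-19,0,0,0,0],[-132,-19,0,0,0,0],[-132,-19,0,0,0,0]]}';  python3 - <<'E'
from h import *
goal(496.5,-67.5,75.5,np.pi/2)
p,w=grab("wrist")
cv2.imwrite('pics/w3.png',p[:,:,::-1])
p,w=grab("scene")
m=mask(p,"yellow")&near(w,546,350,80)&(w[...,2]<150)&(w[...,2]>80);print("y on mat",top(w,m))
E
```

```text
clock: 7.7
eef_pos: [541.6, 308.2, 236.5]
eef_rot: [3.136, -0.003, 1.574]
wrist_force: [0.8, -1.6, 0.2]
finger_gap: 79.8
finger_force: 0.0
clock: 8.2
eef_pos: [515.3, 62.5, 232.7]
eef_rot: [3.141, -0.0, 1.571]
wrist_force: [-0.2, 0.3, 0.4]
finger_gap: 79.7
finger_force: 0.0
clock: 8.7
eef_pos: [496.8, -68.0, 232.6]
eef_rot: [3.141, -0.0, 1.569]
wrist_force: [0.2, 0.9, 0.9]
finger_gap: 80.5
finger_force: 0.0
go [  0.5  -0.4 157.1] [ 0.    -0.    -0.002] now [496.8 -68.  232.6] [ 3.141 -0.     1.569] 8.7
y on mat [548.33282471 348.92758179 112.95639128  24.21809387 418.        ]
```

```bash
python3 nudge.py '{"increments": [[0,0,40,0,0,0],[0,0,85,0,0,0],[0,0,125,0,0,0],[0,0,150,0,0,0],[0,0,157,0,0,0]]}'; python3 nudge.py '{"increments": [[0,0,0,0,0,0],[0,0,0,0,0,0],[0,0,0,0,0,0],[0,0,0,0,0,0],[0,0,0,0,0,0]]}' 40 25;python3 nudge.py '{"increments": [[0,0,0,0,0,0],[0,0,0,0,0,0]]}'; python3 -c "
from h import *
goal(547,287,225,np.pi/2)"
```

```text
clock: 9.3
eef_pos: [495.8, -66.3, 73.0]
eef_rot: [-3.137, -0.001, 1.573]
wrist_force: [-0.3, -0.5, 0.5]
finger_gap: 79.9
finger_force: 0.0
clock: 9.8
eef_pos: [497.3, -67.8, 76.3]
eef_rot: [3.14, 0.0, 1.571]
wrist_force: [-0.9, 0.2, 5.1]
finger_gap: 50.2
finger_force: 24.8
clock: 10.0
eef_pos: [497.3, -67.9, 76.3]
eef_rot: [3.14, 0.0, 1.571]
wrist_force: [-0.9, -0.2, 8.1]
finger_gap: 50.2
finger_force: 24.9
go [ 354.9   49.9 -148.8] [ 0.001  0.    -0.   ] now [497.3 -67.9  76.3] [3.14  0.    1.571] 10.0
```

```bash
python3 nudge.py '{"increments": [[0,0,-25,0,0,0],[0,0,-65,0,0,0],[0,0,-105,0,0,0],[0,0,-140,0,0,0],[20,5,-149,0,0,0]]}'; python3 nudge.py '{"increments": [[40,8,0,0,0,0],[85,15,0,0,0,0],[130,21,0,0,0,0],[175,27,0,0,0,0],[220,33,0,0,0,0]]}'; python3 nudge.py '{"increments": [[45,5,0,0,0,0],[85,10,0,0,0,0],[115,12,0,0,0,0],[115,12,0,0,0,0],[115,12,0,0,0,0]]}';  python3 -c "
from h import *
goal(547,287,76,np.pi/2)"
```

```text
clock: 10.5
eef_pos: [502.7, -48.9, 228.5]
eef_rot: [3.136, 0.001, 1.569]
wrist_force: [0.8, -0.2, -1.4]
finger_gap: 50.0
finger_force: 24.8
clock: 11.0
eef_pos: [534.7, 174.1, 224.5]
eef_rot: [3.142, 0.0, 1.571]
wrist_force: [-0.2, -1.0, -1.5]
finger_gap: 50.6
finger_force: 24.8
clock: 11.5
eef_pos: [546.6, 287.3, 224.0]
eef_rot: [-3.141, 0.0, 1.572]
wrist_force: [-0.2, -1.5, -1.8]
finger_gap: 49.6
finger_force: 24.8
go [ -0.3   0.5 148. ] [-0.001  0.     0.001] now [546.6 287.3 224. ] [-3.141  0.     1.572] 11.5
```

```bash
python3 nudge.py '{"increments": [[0,0,40,0,0,0],[0,0,85,0,0,0],[0,0,120,0,0,0],[0,0,138,0,0,0],[0,0,138,0,0,0]]}'; python3 nudge.py '{"increments": [[0,0,4,0,0,0],[0,0,8,0,0,0],[0,0,10,0,0,0],[0,0,10,0,0,0],[0,0,10,0,0,0]]}'; python3 nudge.py '{"increments": [[0,0,0,0,0,0],[0,0,0,0,0,0],[0,0,0,0,0,0],[0,0,0,0,0,0],[0,0,0,0,0,0]]}' 80; python3 nudge.py '{"increments": [[0,0,-30,0,0,0],[0,0,-75,0,0,0],[0,0,-120,0,0,0],[0,0,-150,0,0,0],[-30,5,-155,0,0,0]]}';  python3 -c "
from h import *
goal(607,-11,225,np.pi/2)"
```

```text
clock: 12.0
eef_pos: [545.9, 285.4, 84.0]
eef_rot: [-3.137, 0.002, 1.569]
wrist_force: [0.1, -0.6, -2.1]
finger_gap: 50.1
finger_force: 24.8
clock: 12.5
eef_pos: [547.0, 287.3, 76.9]
eef_rot: [3.141, -0.0, 1.571]
wrist_force: [0.6, -0.9, -2.0]
finger_gap: 50.1
finger_force: 24.8
clock: 13.0
eef_pos: [546.9, 287.3, 76.5]
eef_rot: [3.142, -0.0, 1.571]
wrist_force: [0.5, 0.5, -0.3]
finger_gap: 80.0
finger_force: 0.0
clock: 13.5
eef_pos: [552.3, 259.5, 235.8]
eef_rot: [3.136, -0.003, 1.574]
wrist_force: [-0.1, 0.2, 0.2]
finger_gap: 80.1
finger_force: 0.0
go [-270.7   53.8   10.4] [ 0.006 -0.003  0.003] now [552.3 259.5 235.8] [ 3.136e+00 -3.000e-03  1.574e+00] 13.5
```

```bash
python3 nudge.py '{"increments": [[-48,10,0,0,0,0],[-96,20,0,0,0,0],[-144,30,0,0,0,0],[-192,40,0,0,0,0],[-238,50,0,0,0,0]]}'; python3 nudge.py '{"increments": [[-32,6,10,0,0,0],[-32,6,50,0,0,0],[-32,6,95,0,0,0],[-32,6,125,0,0,0],[-32,6,125,0,0,0]]}'; python3 -c "
from h import *
goal(607.5,-11,76,np.pi/2)
p,w=grab('scene')
for c,y in(('yellow',350),('red',287)):
  m=mask(p,c)&near(w,546,y,80)&(w[...,2]<150)&(w[...,2]>80);print(c,top(w,m))
"
```

```text
clock: 14.0
eef_pos: [601.9, 17.1, 231.6]
eef_rot: [3.141, 0.0, 1.571]
wrist_force: [0.6, 0.5, -0.2]
finger_gap: 79.9
finger_force: 0.0
clock: 14.5
eef_pos: [605.8, -12.7, 102.4]
eef_rot: [-3.135, -0.001, 1.571]
wrist_force: [0.1, 0.0, 1.0]
finger_gap: 79.9
finger_force: 0.0
go [ 1.7  1.9 26.4] [-0.007 -0.001 -0.   ] now [605.8 -12.7 102.4] [-3.135e+00 -1.000e-03  1.571e+00] 14.5
yellow [548.26538086 348.59310913 112.95938094  24.78349495 416.        ]
red [548.31616211 286.09570312 112.99856459  24.6450367  379.        ]
```

```bash
python3 nudge.py '{"increments": [[0,0,10,0,0,0],[0,0,22,0,0,0],[0,0,29,0,0,0],[0,0,29,0,0,0],[0,0,29,0,0,0]]}'; python3 nudge.py '{"increments": [[0,0,0,0,0,0],[0,0,0,0,0,0],[0,0,0,0,0,0],[0,0,0,0,0,0],[0,0,0,0,0,0]]}' 40 25;python3 nudge.py '{"increments": [[0,0,0,0,0,0],[0,0,0,0,0,0]]}'; python3 nudge.py '{"increments": [[0,0,-25,0,0,0],[0,0,-65,0,0,0],[0,0,-105,0,0,0],[0,0,-140,0,0,0],[20,-5,-149,0,0,0]]}'; python3 nudge.py '{"increments": [[40,-12,0,0,0,0],[85,-24,0,0,0,0],[130,-36,0,0,0,0],[175,-48,0,0,0,0],[205,-54,0,0,0,0]]}';python3 -c "
from h import *
goal(547,222,76,np.pi/2)"
```

```text
clock: 15.05
eef_pos: [608.0, -12.7, 77.7]
eef_rot: [3.141, -0.0, 1.571]
wrist_force: [0.9, 0.1, 0.2]
finger_gap: 79.9
finger_force: 0.0
clock: 15.55
eef_pos: [607.9, -12.8, 77.6]
eef_rot: [3.141, 0.0, 1.571]
wrist_force: [-0.4, 0.9, 0.3]
finger_gap: 49.8
finger_force: 25.0
clock: 15.75
eef_pos: [607.9, -12.8, 77.6]
eef_rot: [3.141, 0.0, 1.571]
wrist_force: [-1.0, -0.1, 1.1]
finger_gap: 49.7
finger_force: 25.0
clock: 16.25
eef_pos: [604.0, 5.9, 230.5]
eef_rot: [3.136, 0.001, 1.569]
wrist_force: [0.5, 0.8, -1.7]
finger_gap: 49.7
finger_force: 25.0
clock: 16.75
eef_pos: [547.6, 214.9, 226.4]
eef_rot: [-3.141, -0.0, 1.572]
wrist_force: [0.2, 0.5, -1.8]
finger_gap: 50.0
finger_force: 25.0
go [  7.1  -0.6 150.4] [-0.    -0.     0.002] now [547.6 214.9 226.4] [-3.141 -0.     1.572] 16.75
```

```bash
python3 nudge.py '{"increments": [[7,0,10,0,0,0],[7,0,50,0,0,0],[7,0,95,0,0,0],[7,0,130,0,0,0],[7,0,139,0,0,0]]}'; python3 nudge.py '{"increments": [[0,0,4,0,0,0],[0,0,8,0,0,0],[0,0,10,0,0,0],[0,0,10,0,0,0],[0,0,10,0,0,0]]}'; python3 nudge.py '{"increments": [[0,0,0,0,0,0],[0,0,0,0,0,0],[0,0,0,0,0,0],[0,0,0,0,0,0],[0,0,0,0,0,0]]}' 80; python3 nudge.py '{"increments": [[0,0,-30,0,0,0],[0,0,-75,0,0,0],[0,0,-120,0,0,0],[0,0,-165,0,0,0],[-15,0,-205,0,0,0]]}'; python3 nudge.py '{"increments": [[-40,0,-10,0,0,0],[-85,0,-15,0,0,0],[-130,0,-15,0,0,0],[-170,0,-15,0,0,0],[-170,0,-15,0,0,0]]}' 94;python3 nudge.py '{"increments": [[0,0,0,0,0,0],[0,0,0,0,0,0],[0,0,0,0,0,0]]}'
python3 - <<'E'
from h import *
np.set_printoptions(precision=1,suppress=True)
p,w=grab('wrist');np.savez('pics/w4.npz',p=p,w=w);cv2.imwrite('pics/w4.png',p[:,:,::-1])
b=mask(p,"blue")&near(w,548,-20,160)&(w[...,2]<30); print("tray",rect(w,b,9,30))
for c in("red","yellow","green"):
    m=mask(p,c)&near(w,548,-20,150)&(w[...,2]<15); print(c,top(w,m))
h=cv2.cvtColor(p,cv2.COLOR_RGB2HSV)
g=near(w,548,-20,85)&(h[...,1]<110)&(w[...,2]>29)&(w[...,2]<40)
k,l,st,_=cv2.connectedComponentsWithStats(g.astype(np.uint8));j=1+st[1:,4].argmax()
print("case",rect(w,l==j,28,40))
p,w=grab('scene')
for c,y in(('yellow',350),('red',287),('green',223)):
  m=mask(p,c)&near(w,546,y,80)&(w[...,2]<150)&(w[...,2]>80);print(c,top(w,m))
h=cv2.cvtColor(p,cv2.COLOR_RGB2HSV)
g=near(w,548,-20,85)&(h[...,1]<110)&(w[...,2]>29)&(w[...,2]<40)
k,l,st,_=cv2.connectedComponentsWithStats(g.astype(np.uint8));j=1+st[1:,4].argmax()
print("case",rect(w,l==j,28,40))
E
```

```text
clock: 17.25
eef_pos: [547.1, 217.8, 83.1]
eef_rot: [-3.135, 0.002, 1.57]
wrist_force: [0.4, -0.9, -1.6]
finger_gap: 49.3
finger_force: 25.0
clock: 17.75
eef_pos: [549.2, 219.4, 78.3]
eef_rot: [3.14, -0.0, 1.571]
wrist_force: [-0.0, 0.7, -1.4]
finger_gap: 49.5
finger_force: 25.0
clock: 18.25
eef_pos: [548.9, 219.3, 77.5]
eef_rot: [3.142, -0.0, 1.571]
wrist_force: [-0.8, 1.1, -0.6]
finger_gap: 79.9
finger_force: 0.0
clock: 18.75
eef_pos: [548.6, 205.0, 284.9]
eef_rot: [3.141, -0.001, 1.572]
wrist_force: [-0.6, 0.1, -0.1]
finger_gap: 80.2
finger_force: 0.0
clock: 19.25
eef_pos: [548.8, 30.4, 297.6]
eef_rot: [3.141, 0.001, 1.567]
wrist_force: [-0.3, -0.0, -0.2]
finger_gap: 94.2
finger_force: 0.0
clock: 19.55
eef_pos: [548.9, 35.4, 297.4]
eef_rot: [-3.141, -0.0, 1.572]
wrist_force: [-0.4, -0.6, -0.2]
finger_gap: 93.8
finger_force: 0.0
tray (((547.9761352539062, -16.130142211914062), (196.24169921875, 197.2501678466797), 7.449460983276367), np.float64(17.173040286978562), 552)
red [ 496.5  -69.6    5.1   35.4 1041. ]
yellow [ 484.7   20.2    5.1   35.6 1216. ]
green [ 605.3   -9.7    4.9   35.6 1175. ]
case (((546.5908203125, -14.414154052734375), (44.86091613769531, 130.41842651367188), 8.386326789855957), np.float64(34.21375005227287), 1890)
yellow [547.8 349.2 112.8  24.5 416. ]
red [547.7 287.5 113.   24.6 387. ]
green [552.9 220.3 113.   24.7 342. ]
case (((548.7840576171875, -14.86285400390625), (46.703800201416016, 130.79244995117188), 7.458952903747559), np.float64(33.590956366009735), 838)
```

View pics/w4.png

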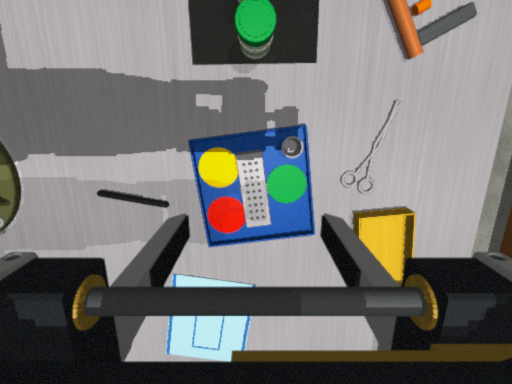

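The wrist view shows the three spots bare: yellow (219,167), red (226,215), green (287,184). The case is free at (254,190), and the green jar stands on the mat at (255,20).

```bash
python3 nudge.py '{"increments": [[-25,0,30,0,0,-0.07],[-50,-1.4,65,0,0,-0.14],[-50,-1.4,110,0,0,-0.14],[-50,-1.4,155,0,0,-0.14],[-50,-1.4,200,0,0,-0.14]]}' 72; python3 nudge.py '{"increments": [[0,0,35,0,0,0],[0,0,55,0,0,0],[0,0,55,0,0,0],[0,0,55,0,0,0],[0,0,55,0,0,0]]}'; python3 -c "
from h import *
goal(547.7,-14.6,8,np.pi/2+.14)"
```

```text
clock: 20.15
eef_pos: [547.3, -15.4, 95.9]
eef_rot: [3.141, 0.0, 1.711]
wrist_force: [0.1, 0.2, -0.6]
finger_gap: 71.7
finger_force: 0.0
clock: 20.65
eef_pos: [548.3, -15.6, 44.0]
eef_rot: [3.139, 0.001, 1.711]
wrist_force: [0.2, -0.3, 0.7]
finger_gap: 71.7
finger_force: 0.0
go [ 1.1 -0.6 36. ] [0.002 0.001 0.   ] now [548.3 -15.6  44. ] [3.139e+00 1.000e-03 1.711e+00] 20.65
```

```bash
python3 nudge.py '{"increments": [[0,0,10,0,0,0],[0,0,22,0,0,0],[0,0,32,0,0,0],[0,0,35,0,0,0],[0,0,35,0,0,0]]}'; python3 nudge.py '{"increments": [[0,0,0,0,0,0],[0,0,0,0,0,0],[0,0,0,0,0,0],[0,0,0,0,0,0],[0,0,0,0,0,0]]}' 36 30;python3 nudge.py '{"increments": [[0,0,0,0,0,0],[0,0,0,0,0,0]]}'
```

```text
clock: 21.15
eef_pos: [547.1, -15.7, 6.7]
eef_rot: [-3.14, -0.0, 1.711]
wrist_force: [-0.3, 0.4, -0.5]
finger_gap: 71.9
finger_force: 0.0
clock: 21.65
eef_pos: [547.5, -15.7, 7.7]
eef_rot: [3.141, 0.0, 1.711]
wrist_force: [-1.1, -0.5, 3.0]
finger_gap: 44.0
finger_force: 30.0
clock: 21.85
eef_pos: [547.5, -15.8, 7.7]
eef_rot: [3.141, 0.0, 1.711]
wrist_force: [-1.8, -1.0, 4.3]
finger_gap: 43.8
finger_force: 30.0
```

```bash
python3 nudge.py '{"increments": [[0,0,-20,0,0,0],[0,0,-50,0,0,0],[0,0,-80,0,0,0.1],[0,0,-105,0,0,0.2],[0,0,-110,0,0,0.294]]}'; python3 nudge.py '{"increments": [[0,0,0,0,0,0],[0,0,0,0,0,0]]}'; python3 -c "
from h import *
goal(453,-308.3,60,np.pi/2-.154)"
```

```text
clock: 22.35
eef_pos: [548.4, -15.8, 120.1]
eef_rot: [3.138, -0.0, 1.413]
wrist_force: [0.0, 0.1, -3.2]
finger_gap: 43.6
finger_force: 30.0
clock: 22.55
eef_pos: [547.0, -15.7, 116.6]
eef_rot: [-3.14, 0.0, 1.42]
wrist_force: [0.2, 0.3, -2.8]
finger_gap: 43.9
finger_force: 30.0
go [-303.4  -48.8   56.7] [-0.001  0.     0.003] now [547.  -15.7 116.6] [-3.14  0.    1.42] 22.55
```

```bash
python3 nudge.py '{"increments": [[-30,-5,0,0,0,0],[-75,-12,0,0,0,0],[-120,-19,0,0,0,0],[-165,-26,0,0,0,0],[-210,-33,0,0,0,0]]}'; python3 nudge.py '{"increments": [[-45,-8,0,0,0,0],[-80,-14,0,0,0,0],[-93,-16,0,0,0,0],[-93,-16,0,0,0,0],[-93,-16,0,0,0,0]]}'
python3 - <<'E'
from h import *
goal(453,-308.3,9,np.pi/2-.154)
p,w=grab('side')
b=mask(p,"pale")&near(w,453,-308,140)&(abs(w[...,2])<10); print(rect(w,b,-9,9))
cv2.imwrite('pics/s5.png',cv2.resize(p[200:384,150:390,::-1],None,fx=2.5,fy=2.5))
E
```

```text
clock: 23.05
eef_pos: [481.4, -219.6, 116.4]
eef_rot: [-3.14, -0.001, 1.42]
wrist_force: [0.6, -0.4, -2.8]
finger_gap: 43.7
finger_force: 30.0
clock: 23.55
eef_pos: [452.6, -306.8, 116.8]
eef_rot: [-3.141, -0.001, 1.418]
wrist_force: [0.3, 0.1, -3.0]
finger_gap: 43.5
finger_force: 30.0
go [ -1.6   0.7 107.8] [-0.001 -0.001  0.001] now [ 452.6 -306.8  116.8] [-3.141e+00 -1.000e-03  1.418e+00] 23.55
(((453.9888916015625, -308.14263916015625), (199.23150634765625, 169.25839233398438), 81.26722717285156), np.float64(1.8204918581592826), 2298)
```

View pics/s5.png

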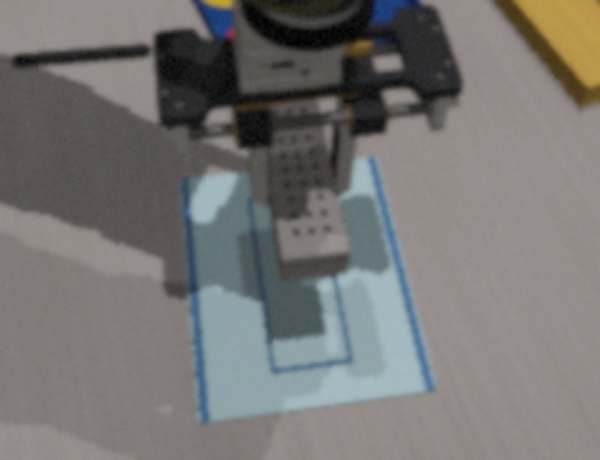

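The case is held level in the grip at (310,210), above the printed rectangle (300,280) and parallel with it. I'm lowering it.

```bash
python3 nudge.py '{"increments": [[-1.6,0.7,30,0,0,0],[-1.6,0.7,65,0,0,0],[-1.6,0.7,90,0,0,0],[-1.6,0.7,100,0,0,0],[-1.6,0.7,100,0,0,0]]}'; python3 nudge.py '{"increments": [[0,0,3,0,0,0],[0,0,6,0,0,0],[0,0,9,0,0,0],[0,0,9,0,0,0],[0,0,9,0,0,0]]}'
```

```text
clock: 24.1
eef_pos: [453.0, -308.2, 16.6]
eef_rot: [-3.14, -0.001, 1.418]
wrist_force: [1.1, -0.1, -2.1]
finger_gap: 43.9
finger_force: 30.0
clock: 24.6
eef_pos: [453.1, -309.4, 8.7]
eef_rot: [3.141, 0.0, 1.417]
wrist_force: [0.3, 0.2, -2.9]
finger_gap: 44.3
finger_force: 30.0
```

```bash
python3 nudge.py '{"increments": [[0,0,2,0,0,0],[0,0,2,0,0,0],[0,0,2,0,0,0]]}'; python3 nudge.py '{"increments": [[0,0,0,0,0,0],[0,0,0,0,0,0],[0,0,0,0,0,0],[0,0,0,0,0,0]]}' 72; python3 nudge.py '{"increments": [[0,0,-20,0,0,0],[0,0,-65,0,0,0],[0,0,-110,0,0,0],[0,0,-155,0,0,0],[0,0,-200,0,0,-0.1]]}'; python3 nudge.py '{"increments": [[60,0,-20,0,0,-0.07],[60,0,-20,0,0,-0.07],[60,0,-20,0,0,-0.07],[60,0,-20,0,0,-0.07]]}' 80
python3 - <<'E'
from h import *
goal(548,220,225,np.pi/2)
for n in("wrist","side"):
    p,w=grab(n); h=cv2.cvtColor(p,cv2.COLOR_RGB2HSV)
    cv2.imwrite(f'pics/{n}6.png',p[:,:,::-1])
    b=mask(p,"pale")&near(w,453,-308,145)&(abs(w[...,2])<10); print("sheet",rect(w,b,-9,9))
    g=near(w,453,-308,90)&(w[...,2]>27)&(w[...,2]<40); k,l,st,_=cv2.connectedComponentsWithStats(g.astype(np.uint8));j=1+st[1:,4].argmax()
    print("case",rect(w,l==j,27,40))
E
```

```text
clock: 24.9
eef_pos: [453.0, -309.3, 6.4]
eef_rot: [-3.142, -0.0, 1.417]
wrist_force: [-0.3, -0.2, -2.4]
finger_gap: 43.7
finger_force: 30.0
clock: 25.3
eef_pos: [453.1, -309.4, 6.6]
eef_rot: [3.141, 0.0, 1.417]
wrist_force: [-0.2, 0.9, -0.0]
finger_gap: 70.6
finger_force: 0.0
clock: 25.8
eef_pos: [452.8, -309.1, 208.5]
eef_rot: [3.141, 0.0, 1.517]
wrist_force: [0.4, -0.7, 0.2]
finger_gap: 71.8
finger_force: 0.0
clock: 26.2
eef_pos: [456.1, -249.8, 225.7]
eef_rot: [-3.141, -0.0, 1.586]
wrist_force: [0.6, 0.6, 0.1]
finger_gap: 80.0
finger_force: 0.0
go [468.3  99.2   0.8] [-0.001 -0.     0.016] now [ 456.1 -249.8  225.7] [-3.141 -0.     1.586] 26.2
sheet (((453.2606506347656, -308.22039794921875), (202.366455078125, 171.05828857421875), 81.19676208496094), np.float64(2.3154157839111633), 7857)
case (((452.7383117675781, -307.8909912109375), (130.0877685546875, 44.831520080566406), 81.4800033569336), np.float64(32.195504787974954), 2511)
sheet (((454.31207275390625, -307.271484375), (200.82440185546875, 169.11257934570312), 80.97142791748047), np.float64(1.7938428531888768), 2695)
case (((453.3753967285156, -308.6426696777344), (130.61912536621094, 44.83707809448242), 80.75701141357422), np.float64(31.654382070777807), 1502)
```

View pics/wrist6.png

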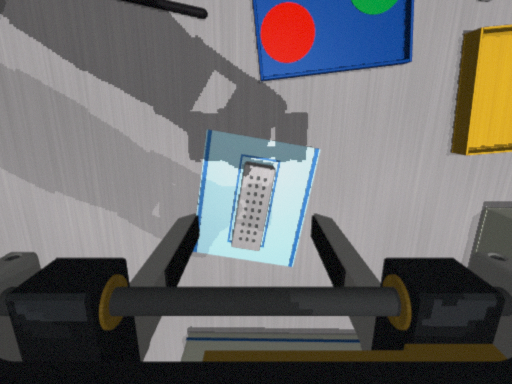

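The wrist view shows the case at (253,205), flat inside the printed rectangle. Next I'm returning the green jar.

```bash
python3 nudge.py '{"increments": [[49,10,0,0,0,0.016],[97,20,0,0,0,0.016],[145,30,0,0,0,0.016],[193,40,0,0,0,0.016],[241,50,0,0,0,0.016]]}'; python3 nudge.py '{"increments": [[49,10,0,0,0,0],[97,20,0,0,0,0],[145,30,0,0,0,0],[193,38,0,0,0,0],[228,46,0,0,0,0]]}'; python3 nudge.py '{"increments": [[0,0,0,0,0,0],[0,0,0,0,0,0]]}'; python3 -c "
from h import *
goal(548.9,219.3,77,np.pi/2)"
```

```text
clock: 26.8
eef_pos: [502.5, -6.6, 225.7]
eef_rot: [-3.141, 0.0, 1.569]
wrist_force: [0.7, -0.3, -0.0]
finger_gap: 79.7
finger_force: 0.0
clock: 27.3
eef_pos: [548.7, 222.3, 225.3]
eef_rot: [-3.14, 0.0, 1.571]
wrist_force: [-0.3, -0.9, 0.9]
finger_gap: 80.1
finger_force: 0.0
clock: 27.5
eef_pos: [548.6, 220.0, 225.2]
eef_rot: [-3.14, 0.001, 1.571]
wrist_force: [-0.6, -1.1, -0.4]
finger_gap: 80.0
finger_force: 0.0
go [ -0.6   0.6 148.2] [-0.002  0.001  0.   ] now [548.6 220.  225.2] [-3.140e+00  1.000e-03  1.571e+00] 27.5
```

```bash
python3 nudge.py '{"increments": [[0,0,40,0,0,0],[0,0,85,0,0,0],[0,0,125,0,0,0],[0,0,148,0,0,0],[0,0,148,0,0,0]]}'; python3 nudge.py '{"increments": [[0,0,0,0,0,0],[0,0,0,0,0,0],[0,0,0,0,0,0],[0,0,0,0,0,0],[0,0,0,0,0,0]]}' 40 25;python3 nudge.py '{"increments": [[0,0,0,0,0,0],[0,0,0,0,0,0]]}'; python3 nudge.py '{"increments": [[0,0,-25,0,0,0],[0,0,-65,0,0,0],[0,0,-105,0,0,0],[0,0,-140,0,0,0],[-20,5,-149,0,0,0]]}'; python3 nudge.py '{"increments": [[-40,12,0,0,0,0],[-85,24,0,0,0,0],[-130,36,0,0,0,0],[-175,48,0,0,0,0],[-205,52,0,0,0,0]]}';python3 -c "
from h import *
goal(606.3,-11,78,np.pi/2)"
```

```text
clock: 28.0
eef_pos: [547.0, 218.1, 75.1]
eef_rot: [-3.136, 0.002, 1.569]
wrist_force: [0.4, -0.7, 1.1]
finger_gap: 80.0
finger_force: 0.0
clock: 28.5
eef_pos: [548.8, 220.5, 79.4]
eef_rot: [3.14, -0.0, 1.571]
wrist_force: [0.5, -0.5, 4.6]
finger_gap: 49.7
finger_force: 25.0
clock: 28.7
eef_pos: [548.8, 220.5, 79.4]
eef_rot: [3.14, -0.0, 1.571]
wrist_force: [-0.0, -1.0, 6.6]
finger_gap: 49.7
finger_force: 25.0
clock: 29.2
eef_pos: [553.9, 201.9, 231.7]
eef_rot: [3.136, -0.002, 1.573]
wrist_force: [0.2, 0.1, -2.0]
finger_gap: 49.5
finger_force: 25.0
clock: 29.7
eef_pos: [605.7, -7.5, 227.1]
eef_rot: [-3.141, 0.0, 1.569]
wrist_force: [0.4, 0.8, -1.0]
finger_gap: 49.8
finger_force: 25.0
go [ -3.5   0.7 149.1] [-0.001  0.    -0.002] now [605.7  -7.5 227.1] [-3.141  0.     1.569] 29.7
```

```bash
python3 nudge.py '{"increments": [[-3,0.7,10,0,0,0],[-3,0.7,50,0,0,0],[-3,0.7,90,0,0,0],[-3,0.7,125,0,0,0],[-3,0.7,135,0,0,0]]}'; python3 nudge.py '{"increments": [[0,0,0,0,0,0],[0,0,4,0,0,0],[0,0,8,0,0,0],[0,0,8,0,0,0],[0,0,8,0,0,0]]}'; python3 -c "
from h import *
goal(606.3,-10.5,81.5,np.pi/2)"
```

```text
clock: 30.2
eef_pos: [604.0, -6.7, 88.3]
eef_rot: [-3.135, -0.001, 1.572]
wrist_force: [-0.3, -0.2, -1.3]
finger_gap: 49.7
finger_force: 25.0
clock: 30.7
eef_pos: [606.3, -7.7, 85.1]
eef_rot: [3.141, 0.0, 1.571]
wrist_force: [0.3, 0.6, -0.2]
finger_gap: 49.7
finger_force: 25.0
go [-2.8 -0.   3.6] [ 0.001  0.    -0.   ] now [606.3  -7.7  85.1] [3.141 0.    1.571] 30.7
```

```bash
python3 nudge.py '{"increments": [[-2,0,2,0,0,0],[-2.8,0,3.6,0,0,0],[-2.8,0,3.6,0,0,0],[-2.8,0,3.6,0,0,0]]}'; python3 nudge.py '{"increments": [[0,0,0,0,0,0],[0,0,0,0,0,0],[0,0,0,0,0,0],[0,0,0,0,0,0]]}' 80; python3 nudge.py '{"increments": [[0,0,-30,0,0,0],[0,0,-75,0,0,0],[0,0,-120,0,0,0],[0,0,-145,0,0,0],[40,-8,-145,0,0,0]]}'; python3 nudge.py '{"increments": [[49,-10,0,0,0,0],[97,-20,0,0,0,0],[145,-30,0,0,0,0],[193,-40,0,0,0,0],[241,-50,0,0,0,0]]}'; python3 nudge.py '{"increments": [[16,-2,0,0,0,0],[16,-2,0,0,0,0],[16,-2,0,0,0,0]]}'; python3 -c "
from h import *
goal(547,287.3,76.5,np.pi/2)
p,w=grab('side')
for c,x,y in(('green',606,-10),):
  m=mask(p,c)&near(w,x,y,80)&(w[...,2]<150)&(w[...,2]>80);print(c,top(w,m))
"
```

```text
clock: 31.1
eef_pos: [606.1, -10.5, 80.8]
eef_rot: [-3.142, -0.0, 1.571]
wrist_force: [-0.2, -0.2, -1.4]
finger_gap: 49.7
finger_force: 25.0
clock: 31.5
eef_pos: [606.1, -10.4, 80.9]
eef_rot: [3.141, 0.0, 1.571]
wrist_force: [0.1, -0.1, 0.5]
finger_gap: 77.7
finger_force: 0.0
clock: 32.0
eef_pos: [599.7, 27.0, 230.1]
eef_rot: [3.135, 0.001, 1.567]
wrist_force: [0.1, 1.0, -0.5]
finger_gap: 79.5
finger_force: 0.0
clock: 32.5
eef_pos: [547.4, 272.4, 226.1]
eef_rot: [3.141, -0.0, 1.571]
wrist_force: [0.3, -0.1, -0.2]
finger_gap: 79.9
finger_force: 0.0
clock: 32.8
eef_pos: [546.3, 285.8, 225.7]
eef_rot: [-3.141, 0.0, 1.571]
wrist_force: [-0.6, 0.1, -0.2]
finger_gap: 79.6
finger_force: 0.0
go [  1.6   0.7 149.2] [-0.  0. -0.] now [546.3 285.8 225.7] [-3.141  0.     1.571] 32.8
green [604.71398926 -14.49901581 114.27483548  22.35915947 188.        ]
```

```bash
python3 nudge.py '{"increments": [[1.6,0.7,40,0,0,0],[1.6,0.7,85,0,0,0],[1.6,0.7,125,0,0,0],[1.6,0.7,149,0,0,0],[1.6,0.7,149,0,0,0]]}'; python3 nudge.py '{"increments": [[0,0,0,0,0,0],[0,0,0,0,0,0],[0,0,0,0,0,0],[0,0,0,0,0,0],[0,0,0,0,0,0]]}' 40 25;python3 nudge.py '{"increments": [[0,0,0,0,0,0],[0,0,0,0,0,0]]}'; python3 nudge.py '{"increments": [[0,0,-25,0,0,0],[0,0,-65,0,0,0],[0,0,-105,0,0,0],[0,0,-140,0,0,0],[-20,-3,-149,0,0,0]]}'; python3 nudge.py '{"increments": [[-40,-8,0,0,0,0],[-85,-15,0,0,0,0],[-130,-22,0,0,0,0],[-175,-29,0,0,0,0],[-220,-36,0,0,0,0]]}';python3 -c "
from h import *
goal(497.5,-69.4,225,np.pi/2)"
```

```text
clock: 33.35
eef_pos: [545.8, 285.9, 73.6]
eef_rot: [-3.136, 0.002, 1.569]
wrist_force: [-0.5, 0.6, -0.1]
finger_gap: 80.2
finger_force: 0.0
clock: 33.85
eef_pos: [547.1, 288.3, 77.8]
eef_rot: [3.14, -0.001, 1.571]
wrist_force: [-0.8, -0.7, 5.0]
finger_gap: 49.8
finger_force: 24.9
clock: 34.05
eef_pos: [547.1, 288.4, 77.8]
eef_rot: [3.14, -0.001, 1.571]
wrist_force: [-1.0, -0.6, 6.2]
finger_gap: 49.8
finger_force: 24.9
clock: 34.55
eef_pos: [544.5, 269.7, 230.0]
eef_rot: [3.136, -0.003, 1.573]
wrist_force: [0.0, -0.4, -0.5]
finger_gap: 49.8
finger_force: 24.8
clock: 35.05
eef_pos: [507.1, 46.5, 225.9]
eef_rot: [3.142, 0.0, 1.571]
wrist_force: [1.4, 0.6, -0.3]
finger_gap: 49.6
finger_force: 24.8
go [-115.9   -9.6    0.9] [0. 0. 0.] now [507.1  46.5 225.9] [3.142 0.    1.571] 35.05
```

```bash
python3 nudge.py '{"increments": [[-45,-5,0,0,0,0],[-90,-9,0,0,0,0],[-116,-9.6,0,0,0,0],[-116,-9.6,0,0,0,0],[-116,-9.6,0,0,0,0]]}'; python3 nudge.py '{"increments": [[0,0,40,0,0,0],[0,0,85,0,0,0],[0,0,120,0,0,0],[0,0,134,0,0,0],[0,0,134,0,0,0]]}';python3 nudge.py '{"increments": [[0,0,0,0,0,0],[0,0,0,0,0,0],[0,0,0,0,0,0]]}'; python3 -c "
from h import *
goal(497.5,-69.6,80,np.pi/2)"
```

```text
clock: 35.55
eef_pos: [498.1, -68.0, 225.8]
eef_rot: [-3.141, -0.0, 1.57]
wrist_force: [1.2, 0.3, -2.2]
finger_gap: 50.1
finger_force: 24.8
clock: 36.05
eef_pos: [497.2, -66.5, 89.9]
eef_rot: [-3.138, -0.001, 1.572]
wrist_force: [0.0, -0.7, -1.3]
finger_gap: 49.8
finger_force: 24.8
clock: 36.35
eef_pos: [498.7, -67.7, 92.9]
eef_rot: [3.14, 0.0, 1.571]
wrist_force: [0.5, -0.8, -1.2]
finger_gap: 50.2
finger_force: 24.8
go [-1.8 -1.3 12.9] [0.002 0.    0.   ] now [498.7 -67.7  92.9] [3.14  0.    1.571] 36.35
```

```bash
python3 nudge.py '{"increments": [[-1,-0.6,6,0,0,0],[-1.8,-1.3,11,0,0,0],[-1.8,-1.3,12.5,0,0,0],[-1.8,-1.3,12.5,0,0,0],[-1.8,-1.3,12.5,0,0,0]]}'; python3 nudge.py '{"increments": [[0,0,0,0,0,0],[0,0,0,0,0,0],[0,0,0,0,0,0],[0,0,0,0,0,0]]}' 80; python3 nudge.py '{"increments": [[0,0,-30,0,0,0],[0,0,-75,0,0,0],[0,0,-120,0,0,0],[0,0,-150,0,0,0],[40,5,-150,0,0,0]]}'; python3 nudge.py '{"increments": [[49,6,0,0,0,0],[97,12,0,0,0,0],[145,18,0,0,0,0],[193,24,0,0,0,0],[241,30,0,0,0,0]]}'; python3 nudge.py '{"increments": [[49,6,0,0,0,0],[97,10,0,0,0,0],[138,14,0,0,0,0],[138,14,0,0,0,0],[138,14,0,0,0,0]]}'; python3 -c "
from h import *
goal(545.9,350.3,77.5,np.pi/2)
p,w=grab('side')
for c,x,y in(('green',606,-10),('red',497,-69)):
  m=mask(p,c)&near(w,x,y,80)&(w[...,2]<150)&(w[...,2]>80);print(c,top(w,m))
"
```

```text
clock: 36.85
eef_pos: [496.9, -69.7, 79.3]
eef_rot: [3.142, -0.0, 1.571]
wrist_force: [0.6, -0.4, -1.2]
finger_gap: 50.5
finger_force: 24.8
clock: 37.25
eef_pos: [497.0, -69.6, 79.4]
eef_rot: [3.141, -0.0, 1.571]
wrist_force: [0.1, -0.3, -0.8]
finger_gap: 78.1
finger_force: 0.0
clock: 37.75
eef_pos: [503.2, -31.8, 233.8]
eef_rot: [3.135, 0.002, 1.567]
wrist_force: [0.4, 0.3, -0.9]
finger_gap: 79.6
finger_force: 0.0
clock: 38.25
eef_pos: [531.7, 213.4, 229.5]
eef_rot: [3.141, -0.0, 1.571]
wrist_force: [0.7, -0.6, -0.2]
finger_gap: 80.0
finger_force: 0.0
clock: 38.75
eef_pos: [545.6, 349.8, 228.7]
eef_rot: [-3.141, 0.001, 1.572]
wrist_force: [-0.3, -0.3, 0.6]
finger_gap: 80.0
finger_force: 0.0
go [  0.6   0.4 151.2] [-0.001  0.001  0.001] now [545.6 349.8 228.7] [-3.141e+00  1.000e-03  1.572e+00] 38.75
green [604.90588379 -13.71160698 114.15846475  22.98484802 188.        ]
red [493.00747681 -72.78978729 113.97996485  25.14286995 263.        ]
```

```bash
python3 nudge.py '{"increments": [[0,0,40,0,0,0],[0,0,85,0,0,0],[0,0,125,0,0,0],[0,0,151,0,0,0],[0,0,151,0,0,0]]}'; python3 nudge.py '{"increments": [[0,0,0,0,0,0],[0,0,0,0,0,0],[0,0,0,0,0,0],[0,0,0,0,0,0],[0,0,0,0,0,0]]}' 40 25;python3 nudge.py '{"increments": [[0,0,0,0,0,0],[0,0,0,0,0,0]]}'; python3 nudge.py '{"increments": [[0,0,-25,0,0,0],[0,0,-65,0,0,0],[0,0,-105,0,0,0],[0,0,-140,0,0,0],[-20,-4,-149,0,0,0]]}'; python3 nudge.py '{"increments": [[-40,-8,0,0,0,0],[-85,-16,0,0,0,0],[-130,-24,0,0,0,0],[-175,-32,0,0,0,0],[-220,-40,0,0,0,0]]}'; python3 nudge.py '{"increments": [[-45,-8,0,0,0,0],[-80,-14,0,0,0,0],[-90,-16,0,0,0,0],[-90,-16,0,0,0,0],[-90,-16,0,0,0,0]]}';python3 -c "
from h import *
goal(485.7,20.5,80,np.pi/2)"
```

```text
clock: 39.3
eef_pos: [544.7, 347.1, 75.1]
eef_rot: [-3.136, 0.003, 1.569]
wrist_force: [-0.5, 0.1, 0.4]
finger_gap: 79.8
finger_force: 0.0
clock: 39.8
eef_pos: [546.2, 349.6, 79.4]
eef_rot: [3.14, -0.001, 1.571]
wrist_force: [-0.8, -0.1, 5.6]
finger_gap: 49.7
finger_force: 24.9
clock: 40.0
eef_pos: [546.2, 349.6, 79.4]
eef_rot: [3.14, -0.001, 1.571]
wrist_force: [-1.7, -0.9, 6.0]
finger_gap: 49.8
finger_force: 24.9
clock: 40.5
eef_pos: [542.5, 330.9, 231.5]
eef_rot: [3.137, -0.003, 1.573]
wrist_force: [1.6, -0.9, -1.9]
finger_gap: 50.0
finger_force: 24.9
clock: 41.0
eef_pos: [501.1, 107.7, 227.4]
eef_rot: [3.142, 0.0, 1.571]
wrist_force: [2.1, -0.8, -1.5]
finger_gap: 49.7
finger_force: 24.9
clock: 41.5
eef_pos: [486.1, 20.1, 227.4]
eef_rot: [3.142, -0.0, 1.571]
wrist_force: [-0.2, -0.0, -1.9]
finger_gap: 49.8
finger_force: 24.9
go [  0.3  -0.4 147.4] [ 0. -0.  0.] now [486.1  20.1 227.4] [ 3.142 -0.     1.571] 41.5
```

```bash
python3 nudge.py '{"increments": [[0,0,40,0,0,0],[0,0,85,0,0,0],[0,0,120,0,0,0],[0,0,134,0,0,0],[0,0,134,0,0,0]]}';python3 nudge.py '{"increments": [[0,0,0,0,0,0],[0,0,0,0,0,0],[0,0,0,0,0,0]]}'; python3 -c "
from h import *
goal(485.7,20.5,81.5,np.pi/2)"
```

```text
clock: 42.0
eef_pos: [485.0, 20.7, 91.3]
eef_rot: [-3.138, -0.0, 1.572]
wrist_force: [0.7, 0.1, -1.4]
finger_gap: 49.4
finger_force: 24.9
clock: 42.3
eef_pos: [486.5, 19.6, 94.4]
eef_rot: [3.14, 0.0, 1.571]
wrist_force: [-0.6, -0.1, -2.1]
finger_gap: 49.7
finger_force: 24.9
go [ 0.9 -0.8 12.9] [0.002 0.    0.   ] now [486.5  19.6  94.4] [3.14  0.    1.571] 42.3
```

Release, then raise to the viewing pose for the final check.

```bash
python3 nudge.py '{"increments": [[0.5,-0.4,6,0,0,0],[0.9,-0.8,11,0,0,0],[0.9,-0.8,12.5,0,0,0],[0.9,-0.8,12.5,0,0,0],[0.9,-0.8,12.5,0,0,0]]}'; python3 nudge.py '{"increments": [[0,0,0,0,0,0],[0,0,0,0,0,0],[0,0,0,0,0,0],[0,0,0,0,0,0]]}' 80; python3 nudge.py '{"increments": [[0,0,-30,0,0,0],[0,0,-75,0,0,0],[0,0,-120,0,0,0],[0,0,-165,0,0,0],[0,0,-210,0,0,0]]}'; python3 nudge.py '{"increments": [[30,25,0,0,0,0],[60,50,0,0,0,0],[60,60,0,0,0,0],[60,60,0,0,0,0],[60,60,0,0,0,0]]}'
python3 - <<'E'
from h import *
np.set_printoptions(precision=1,suppress=True)
p,w=grab('wrist');cv2.imwrite('pics/w9.png',p[:,:,::-1])
for c,x,y in(("red",496,-70),("yellow",485,20),("green",605,-10)):
    m=mask(p,c)&near(w,x,y,40); print(c,top(w,m&(w[...,2]>80)&(w[...,2]<150)),"spot",top(w,m&(w[...,2]<15)))
g=near(w,453,-308,90)&(w[...,2]>27)&(w[...,2]<40)
if g.sum()>50:print("case",rect(w,g,27,40))
p,w=grab('side');cv2.imwrite('pics/s9.png',p[:,:,::-1])
E
```

```text
clock: 42.8
eef_pos: [485.1, 20.2, 80.8]
eef_rot: [-3.142, -0.0, 1.571]
wrist_force: [-0.2, -0.4, -0.3]
finger_gap: 49.8
finger_force: 24.9
clock: 43.2
eef_pos: [485.1, 20.3, 80.9]
eef_rot: [3.141, -0.0, 1.571]
wrist_force: [0.2, -0.8, 0.2]
finger_gap: 78.1
finger_force: 0.0
clock: 43.7
eef_pos: [484.7, 20.3, 292.9]
eef_rot: [3.141, -0.0, 1.571]
wrist_force: [0.5, -0.0, -0.6]
finger_gap: 80.2
finger_force: 0.0
clock: 44.2
eef_pos: [544.7, 79.6, 290.6]
eef_rot: [-3.141, 0.0, 1.57]
wrist_force: [-0.1, -0.3, -0.2]
finger_gap: 80.0
finger_force: 0.0
red [494.4 -70.2 114.5  24.9 766. ] spot [496.6 -68.9   5.   35.2 288. ]
yellow [483.5  20.7 114.6  24.9 881. ] spot [484.7  20.5   5.1  35.3 408. ]
green [605.6  -9.3 114.4  24.7 805. ] spot [605.3  -9.5   5.   35.3 380. ]
case (((456.3975830078125, -287.1716613769531), (91.89595794677734, 44.33799362182617), 81.00994110107422), np.float64(32.02882159225595), 629)
```

View pics/w9.png

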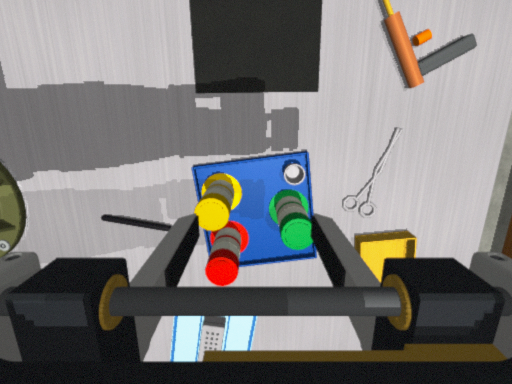

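View pics/s9.png

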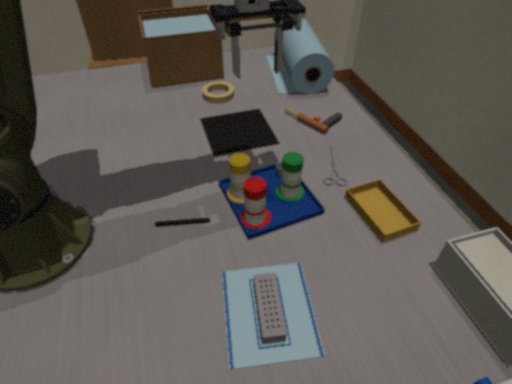

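All three jars stand upright on their own spots, within about 2 mm: lids at (239,160), (256,187) and (292,160) in the side view. The case lies inside the rectangle at (269,307), and the gripper is clear of everything.

```bash
python3 -c "
from cell import manip
print(manip.sign_off())"
```

```text
the job is handed in; nothing more can be done
None
```

The job is done and handed in at about 44 s of robot time: the three jars went to the mat, the case was laid inside the printed rectangle, and the jars are back upright on their own spots, each within about 3 mm of centre.

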